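# Pack valve parts in turned stack-nest trays

### The job

Pack the stripped gearbox parts into the two stack-nest trays: in the grey tray, lay the white-nosed solenoid in the compartment at the tray's yellow end and the stub-nosed solenoid in the other compartment. Then stack the green tray on the grey one turned end for end (its yellow end over the grey tray's plain end), so that it stands level on the grey tray's rim lugs and does not nest down and crush the solenoids. Finally put the regulator pin in the compartment of the green tray straight above the white-nosed solenoid and the accumulator piston in the one above the stub-nosed solenoid, so that each valve and its part stay together; leave the stack standing on the bench.

Things in the scene. Friction and masses are not known exactly. Their poses are not given: they have to be found in the camera images.
- grey_tray: grey stack-nest tray, loose, 0.4 kg; rim 220 (x) x 140 mm, base 190 x 110, 56 high; +x end yellow. Origin: centre of underside, z up. Walls lean out 10 mm, 3 thick; floor 3 thick. A 10 mm thick rib along y at x = 0 (top at z = 31) makes two compartments centred at x = +48 (yellow end) and -48 mm, each 87 long (x) at the floor, 76 wide between wall pockets. Yellow end starts to the robot's left
- green_tray: green stack-nest tray, loose, empty, 0.2 kg; same shape, sizes, lugs, compartments and yellow +x end as the grey tray. Origin: centre of underside, z up. Carry it by its 10 mm thick rib at x = 0, pinched along x from above with a finger in each compartment (rib top 31 mm, floor 3 mm above its underside). Yellow end starts to the robot's left
- white_nosed_solenoid: solenoid valve with a white nose, lying; 63 mm long (x, nose to -x) x 50 over two thin eyelets x 34 high, 85 g. Origin: centre of its footprint at its underside. The solid can spans x = -3 to +31 mm, y = -14 to +14, 28 high, black connector on top: grasp across the can (along y)
- stub_solenoid: solenoid valve with only a short grey stub, no white nose, lying; 44 mm long (x) x 50 over two thin eyelets x 34 high, 85 g. Origin: centre of its footprint at its underside. The can spans x = -12 to +21 mm, y = -14 to +14, 28 high, black connector on top: grasp across the can (along y)
- regulator_pin: small pale sintered-metal regulator pin with a side lug, lying; 42 mm long (x) x 18 mm x 11 mm high, 22 g. Origin: centre of its footprint, at its underside. Its solid part spans y = -2 to +9 mm (11 mm): pinch it there across y, at y = +3.5 mm
- piston: accumulator piston: plain aluminium cylinder with two black seal rings, standing; 32 mm diameter, 30 mm high, 60 g. Origin: centre of its underside, z along its axis
- lug_seat (a point): on the grey tray's axis, 50 mm above its underside, level with the tops of its four rim lugs (14 mm wide, 6 mm below the rim, jutting in from the long walls at x = +70 and -40 mm, a pocket under each): here the underside of a tray turned 180 degrees comes to rest, with 6 mm play to the rim all round; a tray the same way round slips past the lugs and nests
Things that resemble listed ones, but are neither listed nor needed, are in the scene too. There is more than one size of the white_nosed_solenoid; the job needs the largest.

How it is judged:
By the outcome, as a careful person would: the job done as asked, in the order asked, and still so for the second after the job is handed in, with the robot touching nothing.
It also fails if it takes over 128 s, if anything falls off the work surface, if the arm or the gripper's body presses on something with over 40 N, if the wrist force passes 120 N, or if a joint passes its speed limit or range.

### The arm

A 6-joint arm with a two-finger parallel gripper is mounted at the origin on a cart in front of the work surface, level with it; the furniture and walls round the work are solid. World frame = base frame: x ahead of the robot, y to its left, z up, the work surface at z = 0. Lengths are in m, angles in rad, forces in N, time in s.
With the tool pointing down it reaches from about 0.35 to 0.975 m from the base axis. Payload 7.1 kg.
Tool frame: the origin (TCP) lies on the centre line of the jaws, within the pads' length; the fingertips stand ahead of it and the grasp point (between the pads) is the TCP (arm.tip_extent is the z of the fingertips in the tool frame, in m); z points along the fingers, y is the line along which they close (so a half turn about z gives the same grasp; the last joint's range is limited). The gripper opens to 88 mm and grips with 3 to 60 N. Pads are 20 mm wide; open, the fingers measure 115 mm over their backs; the gripper's body (75 mm by 178 mm) begins 61 mm behind the grasp point.
Start: joints at [1.216, 0.423, 1.63, -0, 1.089, -0.019], TCP at [0.206, 0.59, 0.242] pointing down, gripper open.
Joint ranges: [-3, 3], [-0.9, 2.11], [0.09, 2.58], [-1.31, 4.45], [0.11, 2.69], [-2.54, 2.54]. Speed limits (rad/s): [2.39, 2.39, 3.01, 3.14, 3.14, 3.14].

### API

Orientations are given as a unit quaternion [x, y, z, w].
In Python, from rig import arm gives the robot as it stands.
- The arm moves only by the tool jog_arm, never from a script. Its argument "moves" is a list of rows, each an object of numbers: "tx", "ty", "tz": the shift along the tool's x, y, z in cm; "yaw": the turn about the tool's z in degrees. A call has 1 to 20 rows; each row is the pose to reach, as a shift and turn from the pose commanded when the call began, along the tool's axes at that moment; what a row does not reach only later rows make up. A row lasts 1/10 s, in which the tool goes at most 50 mm and 8.59 degrees, less where a joint would pass 70% of its speed; a pose out of reach is approached as far as the arm can. A call with a gripper value outside its range is refused whole. "hand" is the opening, from 0 (shut) to 1 (fully open), set as the call begins (left out, the last holds). The fingers move at their own pace and stop on an object; the grip force is fixed at half the most. Time passes only in rows, so rows that repeat a pose let the fingers close. It gives the time, the measured TCP pose, the force, the opening and the grip force at its end, in the units of the state.
- arm.get_obs(): the state, without advancing time (a new reading comes with each control period).
- arm.camera(name): name is "scene" or "top"; returns the picture (400x640x3 uint8, blue, green, red); there is no depth.
- arm.get_calibration(name): a dict with "fov_y" (degrees; the focal length in pixels is half the picture's height over the tangent of half this angle, whatever the lens; pixels are square), "cx", "cy" (the principal point, pixels), "view" (4x4, takes a point from world to camera coordinates). Camera axes: x right, y up, looking along -z (the intrinsics and any distortion apply to the point x, -y, -z); pixel columns grow to the right and rows downward; lengths in m; the calibration is good to about 2 mm. A picture is of the moment at which its call begins. get_calibration takes no time and is no camera call.
- arm.hand_in(): hands the job in; it is judged then, once.
The state is a dict: "time_s": time; "joints": joint angles; "joint_velocities": joint speeds; "tau": joint torques, N m; "tool_pos": TCP position; "ee_rot": TCP orientation; "contact_force": force on the tool from outside, world axes, zero at the start; "moment": the same for the moment, N m; "width": opening from 0.0 (shut) to 1.0 (fully open); "grip_force": force on a finger pad.
Only numpy, scipy, OpenCV 4.12 (cv2) and the standard library are available. Lean on these libraries where they do the work, as an engineer would, in place of code of your own. Each camera call takes 0.05 s, during which the arm holds its last target. There are 200 camera calls.

## Working session

There is one attempt and no reset: what is moved stays moved. The work goes in short steps, Python scripts to look and compute and a tool call to move; the robot and the scene stay as the last step left them, time stands still between calls to the robot, and variables do not carry over. Pictures are saved under pics/ and viewed, at most 14 in all, crops included, and the job is handed in when it is done.

Besides the shell and the picture viewer there is one more tool, called after "Request:" by a JSON object that holds its "op" and its "data", one argument or row to a line. jog_arm: Moves the arm, as the interface text tells. Its arguments: {"type":"object","properties":{"moves":{"type":"array","items":{"type":"object","properties":{"tx":{"type":"number"},"ty":{"type":"number"},"tz":{"type":"number"},"yaw":{"type":"number"}}}},"hand":{"type":"number"}},"required":["moves"]}

```bash
mkdir -p pics
python3 - <<'E'
from rig import arm
import cv2
for n in("scene","top"):
    im=arm.camera(n); cv2.imwrite(f"pics/{n}0.png",im)
    c=arm.get_calibration(n); print(n,{k:v for k,v in c.items()})
o=arm.get_obs(); print(o, arm.tip_extent)
E
```

```text
scene {'fov_y': 51.60285167789526, 'cx': 324.7314633953942, 'cy': 198.38955964704283, 'view': array([[-0.58874264, -0.80795661, -0.02425306,  0.43844416],
       [ 0.30038254, -0.24654159,  0.92140522, -0.197854  ],
       [-0.75043483,  0.53518534,  0.38784561, -0.65415271],
       [ 0.        ,  0.        ,  0.        ,  1.        ]])}
top {'fov_y': 52.371092053080005, 'cx': 318.17652006818827, 'cy': 189.43553013000627, 'view': array([[ 0.00302521, -0.99998881,  0.00363648,  0.16152012],
       [ 0.99713866,  0.00329123,  0.07552264, -0.51701768],
       [-0.07553376,  0.0033976 ,  0.99713746, -0.88595747],
       [ 0.        ,  0.        ,  0.        ,  1.        ]])}
{'time_s': 0.1, 'joints': array([ 1.21599366e+00,  4.23763260e-01,  1.63055726e+00,  1.13195150e-05,
        1.08859086e+00, -1.90061472e-02]), 'joint_velocities': array([-7.91695165e-04, -8.91047550e-04, -2.32887176e-03,  1.87127047e-04,
        2.33953676e-03, -5.59824629e-05]), 'tau': array([-3.11891354e-04, -5.45609164e+01, -2.74325019e+01,  6.45169965e-02,
        1.87739090e-02, -1.12275049e-05]), 'tool_pos': array([0.20577295, 0.58968384, 0.24100226]), 'ee_rot': array([ 1.67113089e-01,  9.85937514e-01, -6.46945205e-04, -1.27446390e-04]), 'contact_force': array([-0.63545185,  0.08567539,  0.27670894]), 'moment': array([-0.02506917,  0.00410173, -0.00942873]), 'grip_force': 0.0, 'width': 1.000087343875831} 0.019
```

View pics/top0.png

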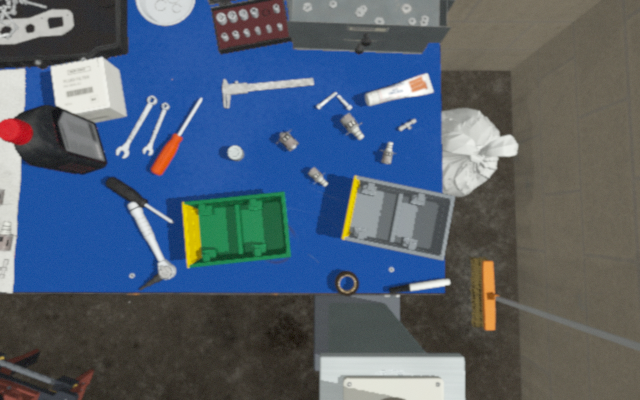

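View pics/scene0.png

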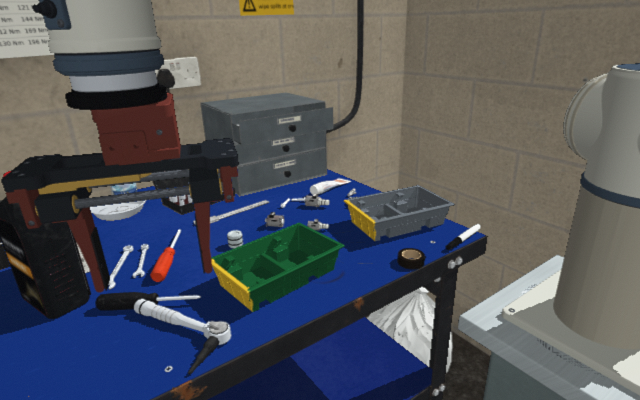

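The top view shows the green tray at about (237,230) and the grey tray at about (398,217). The solenoid-like parts are at (289,141), (351,126), (387,153) and (318,177). The piston is probably at (235,153), and the pin at (407,125) or (335,100). I'll enlarge that area.

Run:
```python
import cv2
a=cv2.imread("pics/top0.png")[85:200,220:430]
cv2.imwrite("pics/c1.png",cv2.resize(a,(798,437),interpolation=cv2.INTER_CUBIC))
a=cv2.imread("pics/scene0.png")[170:260,220:370]
cv2.imwrite("pics/c2.png",cv2.resize(a,(795,477),interpolation=cv2.INTER_CUBIC))
```

```text
(no output)
```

View pics/c1.png

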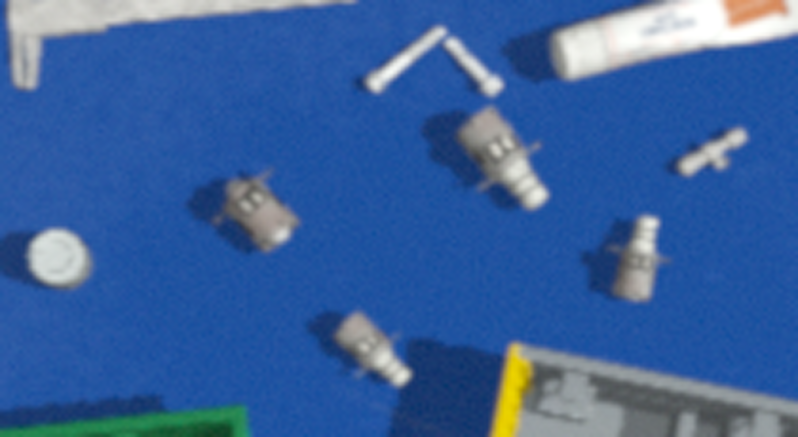

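View pics/c2.png

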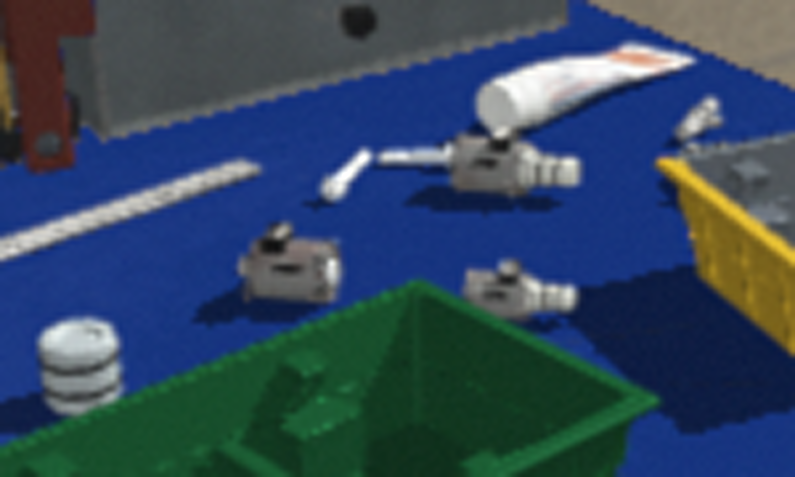

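The largest white-nosed solenoid is at about (351,127), clearly bigger than the look-alikes at (387,153) and (318,177). The stub solenoid is at (288,141), the piston at (235,153), and the pin with its lug at (407,125). The two plain pins at (335,100) have no lug. Next I'll look at the trays' corners.

```bash
cat > h.py <<'E'
import numpy as np
from rig import arm
def px2w(u,v,z,name="top"):
    c=arm.get_calibration(name); f=200/np.tan(np.radians(c["fov_y"]/2)); V=c["view"]
    d=V[:3,:3].T@np.array([(u-c["cx"])/f,-(v-c["cy"])/f,-1]); o=-V[:3,:3].T@V[:3,3]
    return o+d*(z-o[2])/d[2]
def w2px(p,name="top"):
    c=arm.get_calibration(name); f=200/np.tan(np.radians(c["fov_y"]/2)); q=c["view"]@np.r_[p,1]
    return c["cx"]+f*q[0]/-q[2], c["cy"]-f*q[1]/-q[2]
def go(x,y,z,a=None):
    "jog numbers from the present pose to TCP x,y,z, tool-y at angle a (deg, mod 180 ok)"
    from scipy.spatial.transform import Rotation as R
    o=arm.get_obs(); M=R.from_quat(o["ee_rot"]).as_matrix()
    d=M.T@(np.array([x,y,z])-o["tool_pos"])*100
    now=np.degrees(np.arctan2(M[1,1],M[0,1]))
    s="t=%.1f pos %s yang %.1f q6 %.0f | tx %.2f ty %.2f tz %.2f"%(o["time_s"],o["tool_pos"].round(4),now,np.degrees(o["joints"][5]),*d)
    if a is not None:
        y1=-(a-now); y1=(y1+90)%180-90
        q6=np.degrees(np.arctan2(y,x))-(now-y1)
        s+=" yaw %.1f (q6 end %.0f, alt yaw %.1f)"%(y1,(q6+180)%360-180,y1-180*np.sign(y1))
    print(s)
E
python3 - <<'E'
import cv2
a=cv2.imread("pics/top0.png")
b=cv2.resize(a[170:275,175:465],(0,0),fx=2.75,fy=2.75,interpolation=cv2.INTER_CUBIC)
c=cv2.resize(a[105:155,270:420],(0,0),fx=5.3,fy=5.3,interpolation=cv2.INTER_CUBIC)
import numpy as np
c=c[:,:b.shape[1]]; c=np.pad(c,((0,0),(0,b.shape[1]-c.shape[1]),(0,0)))
print(b.shape,c.shape)
cv2.imwrite("pics/c3.png",np.vstack([b,c]))
E
```

```text
(289, 798, 3) (265, 798, 3)
```

View pics/c3.png

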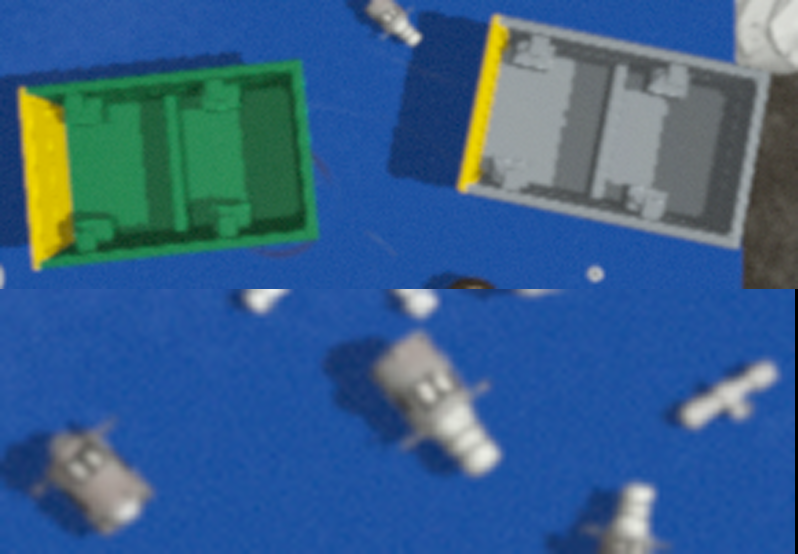

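Run:
```python
from h import *
g=lambda x,y:((x+.5)/2.75-.5+175,(y+.5)/2.75-.5+170)
b=lambda x,y:((x+.5)/5.3-.5+270,(y-288.5)/5.3-.5+105)
c=lambda x,y:((x+.5)/3.8-.5+220,(y+.5)/3.8-.5+85)
P=lambda k,p,z:px2w(*k(*p),z)
A=lambda d:np.degrees(np.arctan2(d[1],d[0]))
for n,co in(("grey",[(495,16),(768,72),(741,247),(460,190)]),("green",[(21,88),(300,62),(317,238),(35,269)])):
    w=np.array([P(g,p,.056) for p in co]); 
    ax=w[0]+w[3]-w[1]-w[2]; ay=w[3]+w[2]-w[0]-w[1]
    print(n,w.mean(0).round(4),"x-axis(yellow)ang",A(ax).round(1),"y ang",A(ay).round(1),"L",np.linalg.norm(ax)/2,np.linalg.norm(ay)/2)
for n,q,e1,e2,z in(("white",(422,385),(398,355),(484,460),.022),("stub",(100,480),(68,438),(128,512),.022),("pin",(729,393),(688,418),(770,368),.006)):
    a1,a2=P(b,e1,z),P(b,e2,z)
    print(n,P(b,q,z).round(4),"axis ang",A(a2-a1).round(1),np.linalg.norm(a2-a1).round(4))
print("white eyelet ang",A(P(b,(405,443),.01)-P(b,(487,387),.01)),"stub",A(P(b,(38,490),.01)-P(b,(112,425),.01)))
print("piston",P(c,(60,256),.03))
w=P(b,(422,385),.022); go(w[0],w[1],.12,A(P(b,(405,443),.01)-P(b,(487,387),.01)))
```

```text
grey [ 0.4551 -0.0079  0.056 ] x-axis(yellow)ang 78.6 y ang 169.2 L 0.2179907506351897 0.1370542096795683
green [0.4287 0.3372 0.056 ] x-axis(yellow)ang 96.0 y ang -174.0 L 0.216624009611817 0.13755676446040102
white [0.6669 0.0939 0.022 ] axis ang -141.1 0.0578
stub [0.6256 0.23   0.022 ] axis ang -140.9 0.0406
pin [ 0.6678 -0.04    0.006 ] axis ang -58.3 0.042
white eyelet ang 124.78714289114241 stub 132.02742123172442
piston [0.59816704 0.34657901 0.03      ]
t=0.1 pos [0.2058 0.5897 0.241 ] yang 70.8 q6 -1 | tx -59.88 ty -31.60 tz 12.14 yaw -54.0 (q6 end -117, alt yaw 126.0)
```

Request:
{"op": "jog_arm", "data": {
  "moves": [
    {"tx": -60,"ty": -31.5,"tz": 9,"yaw": -56},
    {"tx": -60,"ty": -31.5,"tz": 9,"yaw": -56},
    {"tx": -60,"ty": -31.5,"tz": 9,"yaw": -56},
    {"tx": -60,"ty": -31.5,"tz": 9,"yaw": -56},
    {"tx": -60,"ty": -31.5,"tz": 9,"yaw": -56},
    {"tx": -60,"ty": -31.5,"tz": 9,"yaw": -56},
    {"tx": -60,"ty": -31.5,"tz": 9,"yaw": -56},
    {"tx": -60,"ty": -31.5,"tz": 9,"yaw": -56},
    {"tx": -60,"ty": -31.5,"tz": 9,"yaw": -56},
    {"tx": -60,"ty": -31.5,"tz": 9,"yaw": -56},
    {"tx": -60,"ty": -31.5,"tz": 9,"yaw": -56},
    {"tx": -60,"ty": -31.5,"tz": 9,"yaw": -56},
    {"tx": -60,"ty": -31.5,"tz": 9,"yaw": -56},
    {"tx": -60,"ty": -31.5,"tz": 9,"yaw": -56},
    {"tx": -60,"ty": -31.5,"tz": 9,"yaw": -56},
    {"tx": -60,"ty": -31.5,"tz": 9,"yaw": -56},
    {"tx": -60,"ty": -31.5,"tz": 9,"yaw": -56},
    {"tx": -60,"ty": -31.5,"tz": 9,"yaw": -56},
    {"tx": -60,"ty": -31.5,"tz": 9,"yaw": -56},
    {"tx": -60,"ty": -31.5,"tz": 9,"yaw": -56}
  ],
  "hand": 1
}}

```text
time_s: 2.1
tool_pos: [0.6683, 0.0959, 0.1521]
ee_rot: [-0.316, 0.949, -0.0, 0.0]
contact_force: [0.2, -0.1, 0.2]
width: 0.998
grip_force: 0.0
```

Run:
```python
from h import *; import cv2
go(.6669,.0939,.022,127)
a=arm.camera("scene")[100:280,180:400]; cv2.imwrite("pics/s1.png",cv2.resize(a,(0,0),fx=3,fy=3))
```

```text
t=2.1 pos [0.6683 0.0959 0.1521] yang 126.8 q6 -120 | tx 0.23 ty -0.08 tz 13.01 yaw -0.2 (q6 end -119, alt yaw 179.8)
```

Request:
{"op": "jog_arm", "data": {
  "moves": [
    {"tx": 0.2,"tz": 4},
    {"tx": 0.2,"tz": 8},
    {"tx": 0.2,"tz": 10.5},
    {"tx": 0.2,"tz": 12},
    {"tx": 0.2,"tz": 13},
    {"tx": 0.2,"tz": 13}
  ],
  "hand": 0.75
}}

```text
$.moves[0]: bad value
```

Request:
{"op": "jog_arm", "data": {
  "moves": [
    {},
    {},
    {},
    {},
    {},
    {},
    {},
    {},
    {},
    {}
  ],
  "hand": 0
}}

```text
$.moves[0]: bad value
```

Request:
{"op": "jog_arm", "data": {
  "moves": [
    {"tz": -1},
    {"tz": -4},
    {"tz": -8},
    {"tz": -11},
    {"tz": -11},
    {"tz": -11}
  ]
}}

```text
$.moves[0]: bad value
```

Run:
```python
from h import *; import cv2
o=arm.get_obs(); print(o["width"],o["grip_force"],o["tool_pos"],o["contact_force"])
# grey tray frame
t=np.radians(78.9); c=np.array([.4551,-.0079]); ex=np.array([np.cos(t),np.sin(t)]); 
p=c+ex*.034; go(p[0],p[1],.14,-11.1)
a=arm.camera("scene")[60:280,160:420]; cv2.imwrite("pics/s1.png",cv2.resize(a,(0,0),fx=2.7,fy=2.7))
```

```text
0.9994221717758333 0.0 [0.66836204 0.09573991 0.1520006 ] [0.51025299 0.33539179 0.11021057]
t=2.1 pos [0.6684 0.0957 0.152 ] yang 126.8 q6 -120 | tx 20.76 ty 6.76 tz 1.19 yaw -42.1 (q6 end -166, alt yaw 137.9)
```

View pics/s1.png

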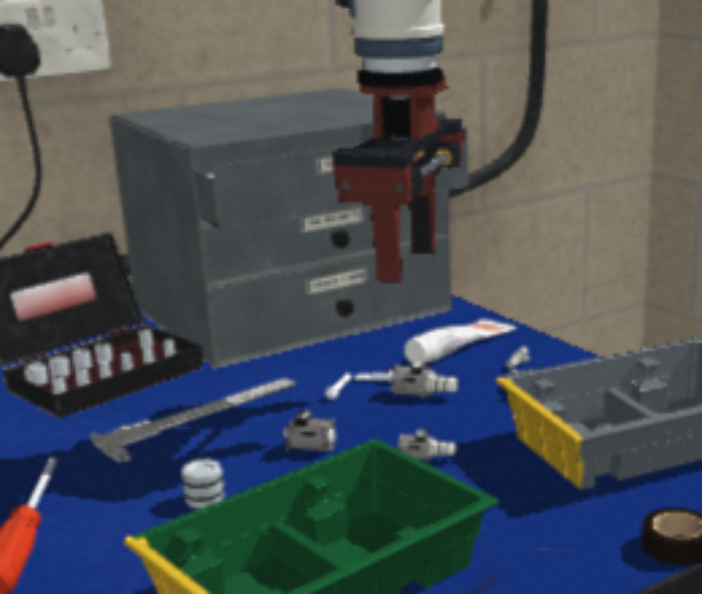

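Every row needs all four keys, so those moves were refused and nothing moved. The picture shows the gripper still hovering above the white-nosed solenoid. I'll repeat them with full rows.

Request:
{"op": "jog_arm", "data": {
  "moves": [
    {"tx": 0.2,"ty": 0,"tz": 4,"yaw": 0},
    {"tx": 0.2,"ty": 0,"tz": 8,"yaw": 0},
    {"tx": 0.2,"ty": 0,"tz": 10.5,"yaw": 0},
    {"tx": 0.2,"ty": 0,"tz": 12,"yaw": 0},
    {"tx": 0.2,"ty": 0,"tz": 13,"yaw": 0},
    {"tx": 0.2,"ty": 0,"tz": 13,"yaw": 0},
    {"tx": 0.2,"ty": 0,"tz": 13,"yaw": 0}
  ],
  "hand": 0.75
}}

```text
time_s: 2.9
tool_pos: [0.6679, 0.0939, 0.0227]
ee_rot: [-0.315, 0.949, -0.0, 0.001]
contact_force: [0.0, 0.2, 0.6]
width: 0.75
grip_force: 0.0
```

Request:
{"op": "jog_arm", "data": {
  "moves": [
    {"tx": 0,"ty": 0,"tz": 0,"yaw": 0},
    {"tx": 0,"ty": 0,"tz": 0,"yaw": 0},
    {"tx": 0,"ty": 0,"tz": 0,"yaw": 0},
    {"tx": 0,"ty": 0,"tz": 0,"yaw": 0},
    {"tx": 0,"ty": 0,"tz": 0,"yaw": 0},
    {"tx": 0,"ty": 0,"tz": 0,"yaw": 0},
    {"tx": 0,"ty": 0,"tz": 0,"yaw": 0},
    {"tx": 0,"ty": 0,"tz": 0,"yaw": 0}
  ],
  "hand": 0
}}

```text
time_s: 3.7
tool_pos: [0.6671, 0.0938, 0.0219]
ee_rot: [-0.315, 0.949, -0.0, 0.0]
contact_force: [0.5, -0.7, 2.7]
width: 0.314
grip_force: 30.0
```

Request:
{"op": "jog_arm", "data": {
  "moves": [
    {"tx": 0,"ty": 0,"tz": -1,"yaw": 0},
    {"tx": 0,"ty": 0,"tz": -4,"yaw": 0},
    {"tx": 0,"ty": 0,"tz": -8,"yaw": 0},
    {"tx": 0,"ty": 0,"tz": -11,"yaw": 0},
    {"tx": 0,"ty": 0,"tz": -12,"yaw": 0},
    {"tx": 0,"ty": 0,"tz": -12,"yaw": 0}
  ]
}}

```text
time_s: 4.3
tool_pos: [0.6678, 0.0939, 0.1434]
ee_rot: [-0.315, 0.949, -0.0, 0.001]
contact_force: [0.7, 0.6, -1.5]
width: 0.314
grip_force: 30.0
```

Run:
```python
from h import *; import cv2
o=arm.get_obs(); print(o["width"],o["grip_force"],o["tool_pos"],o["contact_force"])
t=np.radians(78.9); c=np.array([.4551,-.0079]); ex=np.array([np.cos(t),np.sin(t)]); 
p=c+ex*.034; go(p[0],p[1],.14,-11.1)
a=arm.camera("scene")[100:240,220:380]; cv2.imwrite("pics/s2.png",cv2.resize(a,(0,0),fx=4,fy=4))
```

```text
0.31372798050987866 29.999827444553375 [0.66782891 0.09391668 0.1433504 ] [ 0.6975248   0.59776567 -1.45556594]
t=4.3 pos [0.6678 0.0939 0.1434] yang 126.8 q6 -120 | tx 20.62 ty 6.86 tz 0.27 yaw -42.1 (q6 end -166, alt yaw 137.9)
```

View pics/s2.png

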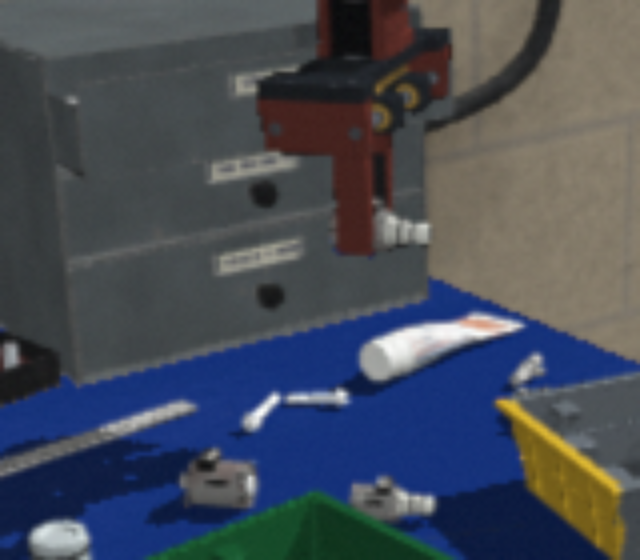

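The white-nosed solenoid is held level across its can at 27.6 mm. Next I carry it to the yellow compartment, nose toward the yellow end.

Request:
{"op": "jog_arm", "data": {
  "moves": [
    {"tx": 2,"ty": 0.7,"tz": 0,"yaw": 8},
    {"tx": 4,"ty": 1.4,"tz": 0,"yaw": 16},
    {"tx": 6,"ty": 2.1,"tz": 0,"yaw": 24},
    {"tx": 8,"ty": 2.8,"tz": 0,"yaw": 32},
    {"tx": 10,"ty": 3.5,"tz": 0,"yaw": 40},
    {"tx": 12,"ty": 4.2,"tz": 0,"yaw": 48},
    {"tx": 14,"ty": 4.9,"tz": 0,"yaw": 56},
    {"tx": 16,"ty": 5.6,"tz": 0,"yaw": 64},
    {"tx": 18,"ty": 6.3,"tz": 0,"yaw": 72},
    {"tx": 20.6,"ty": 6.9,"tz": 0.3,"yaw": 80},
    {"tx": 20.6,"ty": 6.9,"tz": 0.3,"yaw": 88},
    {"tx": 20.6,"ty": 6.9,"tz": 0.3,"yaw": 96},
    {"tx": 20.6,"ty": 6.9,"tz": 0.3,"yaw": 104},
    {"tx": 20.6,"ty": 6.9,"tz": 0.3,"yaw": 112},
    {"tx": 20.6,"ty": 6.9,"tz": 0.3,"yaw": 120},
    {"tx": 20.6,"ty": 6.9,"tz": 0.3,"yaw": 128},
    {"tx": 20.6,"ty": 6.9,"tz": 0.3,"yaw": 134},
    {"tx": 20.6,"ty": 6.9,"tz": 0.3,"yaw": 138},
    {"tx": 20.6,"ty": 6.9,"tz": 0.3,"yaw": 138},
    {"tx": 20.6,"ty": 6.9,"tz": 0.3,"yaw": 138}
  ]
}}

```text
time_s: 6.35
tool_pos: [0.4597, 0.0257, 0.1375]
ee_rot: [0.772, 0.635, -0.001, -0.001]
contact_force: [-0.5, -1.1, 0.1]
width: 0.315
grip_force: 30.0
```

Run:
```python
from h import *; import cv2
t=np.radians(78.9); c=np.array([.4551,-.0079]); ex=np.array([np.cos(t),np.sin(t)]); 
p=c+ex*.034; go(p[0],p[1],.0265,-11.1)
a=arm.camera("scene")[120:260,310:490]; b=arm.camera("top")[150:280,310:470]
cv2.imwrite("pics/s3.png",np.hstack([cv2.resize(a,(450,350)),cv2.resize(b,(350,350*130//160)).copy() if 0 else cv2.resize(b,(350,350))]))
```

```text
t=6.3 pos [0.4597 0.0257 0.1375] yang -11.1 q6 13 | tx 0.02 ty 0.22 tz 11.10 yaw -0.0 (q6 end 14, alt yaw 180.0)
```

View pics/s3.png

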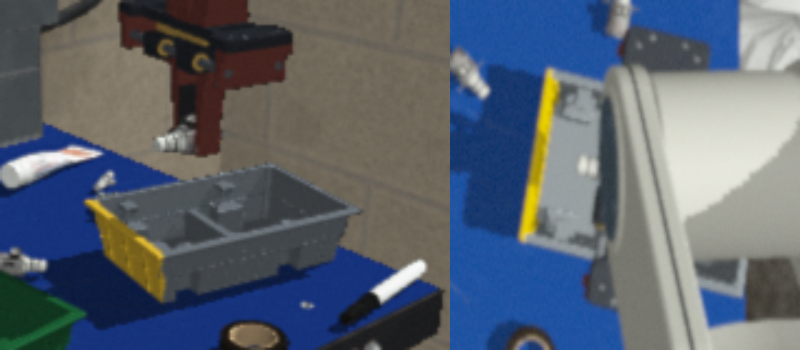

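The solenoid hangs over the yellow compartment with its nose toward the yellow end, at about (165,145) in the left crop. I'll lower and release it.

Request:
{"op": "jog_arm", "data": {
  "moves": [
    {"tx": 0,"ty": 0.2,"tz": 3,"yaw": 0},
    {"tx": 0,"ty": 0.2,"tz": 6,"yaw": 0},
    {"tx": 0,"ty": 0.2,"tz": 8.5,"yaw": 0},
    {"tx": 0,"ty": 0.2,"tz": 10,"yaw": 0},
    {"tx": 0,"ty": 0.2,"tz": 10.7,"yaw": 0},
    {"tx": 0,"ty": 0.2,"tz": 11.1,"yaw": 0},
    {"tx": 0,"ty": 0.2,"tz": 11.2,"yaw": 0},
    {"tx": 0,"ty": 0.2,"tz": 11.2,"yaw": 0}
  ]
}}

```text
time_s: 7.25
tool_pos: [0.4631, 0.0254, 0.0272]
ee_rot: [0.773, 0.635, 0.0, 0.0]
contact_force: [0.8, -0.4, -0.4]
width: 0.312
grip_force: 30.0
```

Request:
{"op": "jog_arm", "data": {
  "moves": [
    {"tx": 0,"ty": 0,"tz": 0,"yaw": 0},
    {"tx": 0,"ty": 0,"tz": 0,"yaw": 0},
    {"tx": 0,"ty": 0,"tz": 0,"yaw": 0},
    {"tx": 0,"ty": 0,"tz": -1,"yaw": 0},
    {"tx": 0,"ty": 0,"tz": -4,"yaw": 0},
    {"tx": 0,"ty": 0,"tz": -8,"yaw": 0},
    {"tx": 0,"ty": 0,"tz": -11,"yaw": 0},
    {"tx": 0,"ty": 0,"tz": -13,"yaw": 0},
    {"tx": 0,"ty": 0,"tz": -13,"yaw": 0}
  ],
  "hand": 0.5
}}

```text
time_s: 8.15
tool_pos: [0.4645, 0.0254, 0.16]
ee_rot: [0.773, 0.634, 0.002, 0.002]
contact_force: [-0.7, -0.3, 1.5]
width: 0.498
grip_force: 0.0
```

Run:
```python
from h import *
go(.6256,.2300,.022,130)
```

```text
t=8.2 pos [0.4645 0.0254 0.16  ] yang -11.2 q6 13 | tx 23.19 ty 11.73 tz 13.90 yaw 38.8 (q6 end 70, alt yaw -141.2)
```

Request:
{"op": "jog_arm", "data": {
  "moves": [
    {"tx": 2,"ty": 1,"tz": 0,"yaw": 5},
    {"tx": 6,"ty": 3,"tz": 0,"yaw": 12},
    {"tx": 10,"ty": 5,"tz": 0,"yaw": 20},
    {"tx": 14,"ty": 7,"tz": 0,"yaw": 28},
    {"tx": 18,"ty": 9,"tz": 0,"yaw": 36},
    {"tx": 21,"ty": 10.6,"tz": 0,"yaw": 39},
    {"tx": 23.2,"ty": 11.7,"tz": 3,"yaw": 39},
    {"tx": 23.2,"ty": 11.7,"tz": 6,"yaw": 39},
    {"tx": 23.2,"ty": 11.7,"tz": 6,"yaw": 39},
    {"tx": 23.2,"ty": 11.7,"tz": 6,"yaw": 39}
  ],
  "hand": 0.75
}}

```text
time_s: 9.15
tool_pos: [0.6215, 0.2296, 0.0957]
ee_rot: [0.94, 0.34, -0.002, 0.0]
contact_force: [0.6, -0.9, -0.9]
width: 0.747
grip_force: 0.0
```

Run:
```python
from h import *; import cv2
go(.6256,.2300,.022,130)
a=arm.camera("scene")[140:260,210:350]; b=arm.camera("top")[100:260,250:470]
cv2.imwrite("pics/s4.png",np.hstack([cv2.resize(a,(400,343)),cv2.resize(b,(400,343))]))
```

```text
t=9.2 pos [0.6215 0.2296 0.0957] yang -50.2 q6 69 | tx 0.36 ty 0.24 tz 7.37 yaw -0.2 (q6 end 70, alt yaw 179.8)
```

View pics/s4.png

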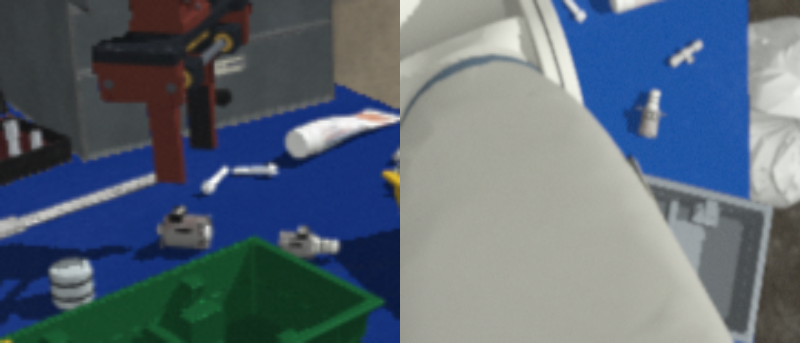

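Request:
{"op": "jog_arm", "data": {
  "moves": [
    {"tx": 0.3,"ty": 0.2,"tz": 2,"yaw": 0},
    {"tx": 0.3,"ty": 0.2,"tz": 4,"yaw": 0},
    {"tx": 0.3,"ty": 0.2,"tz": 6,"yaw": 0},
    {"tx": 0.3,"ty": 0.2,"tz": 7.2,"yaw": 0},
    {"tx": 0.3,"ty": 0.2,"tz": 7.4,"yaw": 0},
    {"tx": 0.3,"ty": 0.2,"tz": 7.4,"yaw": 0}
  ]
}}

```text
time_s: 9.85
tool_pos: [0.6267, 0.2305, 0.0235]
ee_rot: [0.94, 0.34, 0.0, 0.0]
contact_force: [0.2, 0.1, 0.7]
width: 0.751
grip_force: 0.0
```

Request:
{"op": "jog_arm", "data": {
  "moves": [
    {"tx": 0,"ty": 0,"tz": 0,"yaw": 0},
    {"tx": 0,"ty": 0,"tz": 0,"yaw": 0},
    {"tx": 0,"ty": 0,"tz": 0,"yaw": 0},
    {"tx": 0,"ty": 0,"tz": 0,"yaw": 0},
    {"tx": 0,"ty": 0,"tz": 0,"yaw": 0},
    {"tx": 0,"ty": 0,"tz": 0,"yaw": 0},
    {"tx": 0,"ty": 0,"tz": 0,"yaw": 0},
    {"tx": 0,"ty": 0,"tz": 0,"yaw": 0}
  ],
  "hand": 0
}}

```text
time_s: 10.65
tool_pos: [0.6263, 0.2306, 0.0228]
ee_rot: [0.94, 0.34, 0.0, -0.0]
contact_force: [-0.3, 0.3, 2.5]
width: 0.32
grip_force: 29.3
```

Request:
{"op": "jog_arm", "data": {
  "moves": [
    {"tx": 0,"ty": 0,"tz": -1,"yaw": 0},
    {"tx": 0,"ty": 0,"tz": -4,"yaw": 0},
    {"tx": 0,"ty": 0,"tz": -8,"yaw": 0},
    {"tx": 0,"ty": 0,"tz": -11,"yaw": 0},
    {"tx": 0,"ty": 0,"tz": -12,"yaw": 0},
    {"tx": 0,"ty": 0,"tz": -12,"yaw": 0},
    {"tx": 0,"ty": 0,"tz": -12,"yaw": 0}
  ]
}}

```text
time_s: 11.35
tool_pos: [0.6253, 0.2302, 0.1414]
ee_rot: [0.94, 0.34, -0.001, 0.0]
contact_force: [-0.3, -0.3, -0.8]
width: 0.319
grip_force: 29.3
```

Run:
```python
from h import *; import cv2
t=np.radians(78.9); c=np.array([.4551,-.0079]); ex=np.array([np.cos(t),np.sin(t)]); 
p=c-ex*.059; go(p[0],p[1],.14,-11.1)
cv2.imwrite("pics/s5.png",cv2.resize(arm.camera("scene")[80:240,220:380],(500,500)))
```

```text
t=11.3 pos [0.6253 0.2302 0.1414] yang -50.2 q6 69 | tx -32.89 ty 11.14 tz 0.19 yaw -39.1 (q6 end 3, alt yaw 140.9)
```

Request:
{"op": "jog_arm", "data": {
  "moves": [
    {"tx": -3,"ty": 1,"tz": 0,"yaw": -4},
    {"tx": -7,"ty": 2.4,"tz": 0,"yaw": -9},
    {"tx": -11,"ty": 3.7,"tz": 0,"yaw": -14},
    {"tx": -15,"ty": 5.1,"tz": 0,"yaw": -19},
    {"tx": -19,"ty": 6.4,"tz": 0,"yaw": -24},
    {"tx": -23,"ty": 7.8,"tz": 0,"yaw": -29},
    {"tx": -27,"ty": 9.1,"tz": 0,"yaw": -34},
    {"tx": -30,"ty": 10.2,"tz": 0,"yaw": -39},
    {"tx": -32,"ty": 10.8,"tz": 0.2,"yaw": -39},
    {"tx": -32.9,"ty": 11.1,"tz": 0.2,"yaw": -39},
    {"tx": -32.9,"ty": 11.1,"tz": 0.2,"yaw": -39},
    {"tx": -32.9,"ty": 11.1,"tz": 0.2,"yaw": -39},
    {"tx": -32.9,"ty": 11.1,"tz": 0.2,"yaw": -39},
    {"tx": -32.9,"ty": 11.1,"tz": 0.2,"yaw": -39}
  ]
}}

```text
time_s: 12.8
tool_pos: [0.4448, -0.0646, 0.1406]
ee_rot: [0.773, 0.635, 0.0, 0.0]
contact_force: [0.3, 0.6, -0.8]
width: 0.315
grip_force: 29.3
```

Run:
```python
from h import *; import cv2
t=np.radians(78.9); c=np.array([.4551,-.0079]); ex=np.array([np.cos(t),np.sin(t)]); 
p=c-ex*.059; go(p[0],p[1],.0265,-11.1)
a=arm.camera("scene")[110:260,320:490]; b=arm.camera("top")[150:270,320:470]
cv2.imwrite("pics/s6.png",np.hstack([cv2.resize(a,(430,380)),cv2.resize(b,(370,296+84))]))
```

```text
t=12.8 pos [ 0.4448 -0.0646  0.1406] yang -11.2 q6 1 | tx -0.14 ty -0.08 tz 11.41 yaw -0.1 (q6 end 3, alt yaw 179.9)
```

View pics/s6.png

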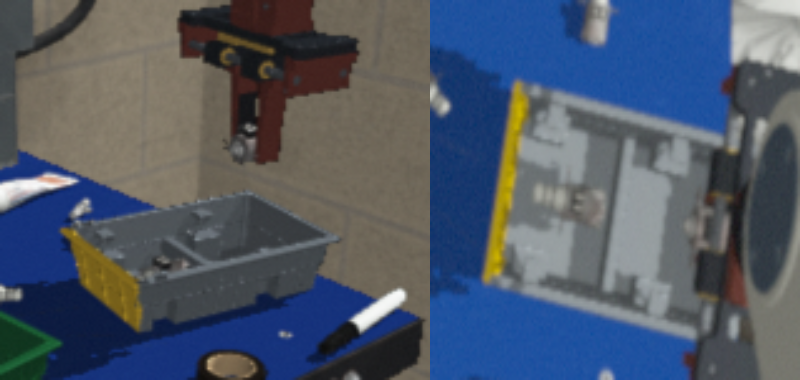

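The white-nosed solenoid lies centred in the yellow compartment, at about (570,200) in the right crop. The stub solenoid is held over the other one, so I'll lower and release it.

Request:
{"op": "jog_arm", "data": {
  "moves": [
    {"tx": -0.1,"ty": -0.1,"tz": 3,"yaw": 0},
    {"tx": -0.1,"ty": -0.1,"tz": 6,"yaw": 0},
    {"tx": -0.1,"ty": -0.1,"tz": 8.5,"yaw": 0},
    {"tx": -0.1,"ty": -0.1,"tz": 10,"yaw": 0},
    {"tx": -0.1,"ty": -0.1,"tz": 11,"yaw": 0},
    {"tx": -0.1,"ty": -0.1,"tz": 11.4,"yaw": 0},
    {"tx": -0.1,"ty": -0.1,"tz": 11.4,"yaw": 0},
    {"tx": -0.1,"ty": -0.1,"tz": 11.4,"yaw": 0}
  ]
}}

```text
time_s: 13.7
tool_pos: [0.4436, -0.0661, 0.0272]
ee_rot: [0.773, 0.635, 0.0, 0.0]
contact_force: [-0.0, 0.9, -1.5]
width: 0.317
grip_force: 29.4
```

Request:
{"op": "jog_arm", "data": {
  "moves": [
    {"tx": 0,"ty": 0,"tz": 0,"yaw": 0},
    {"tx": 0,"ty": 0,"tz": 0,"yaw": 0},
    {"tx": 0,"ty": 0,"tz": 0,"yaw": 0},
    {"tx": 0,"ty": 0,"tz": -1,"yaw": 0},
    {"tx": 0,"ty": 0,"tz": -4,"yaw": 0},
    {"tx": 0,"ty": 0,"tz": -8,"yaw": 0},
    {"tx": 0,"ty": 0,"tz": -12,"yaw": 0},
    {"tx": 0,"ty": 0,"tz": -15,"yaw": 0},
    {"tx": 0,"ty": 0,"tz": -16,"yaw": 0},
    {"tx": 0,"ty": 0,"tz": -16,"yaw": 0}
  ],
  "hand": 0.48
}}

```text
time_s: 14.7
tool_pos: [0.4439, -0.0662, 0.1883]
ee_rot: [0.773, 0.634, 0.001, 0.001]
contact_force: [0.0, 0.2, 0.0]
width: 0.481
grip_force: 0.0
```

Run:
```python
from h import *
go(.4287,.3372,.13,96)
```

```text
t=14.7 pos [ 0.4439 -0.0662  0.1883] yang -11.2 q6 1 | tx 39.27 ty -9.38 tz 5.80 yaw 72.8 (q6 end 122, alt yaw -107.2)
```

Request:
{"op": "jog_arm", "data": {
  "moves": [
    {"tx": 3,"ty": -0.7,"tz": 0,"yaw": 5},
    {"tx": 7,"ty": -1.7,"tz": 0,"yaw": 12},
    {"tx": 11,"ty": -2.7,"tz": 0,"yaw": 19},
    {"tx": 15,"ty": -3.6,"tz": 0,"yaw": 26},
    {"tx": 19,"ty": -4.6,"tz": 0,"yaw": 33},
    {"tx": 23,"ty": -5.5,"tz": 0,"yaw": 40},
    {"tx": 27,"ty": -6.5,"tz": 1,"yaw": 47},
    {"tx": 31,"ty": -7.5,"tz": 2,"yaw": 54},
    {"tx": 35,"ty": -8.4,"tz": 3,"yaw": 61},
    {"tx": 38,"ty": -9.1,"tz": 5,"yaw": 68},
    {"tx": 39.3,"ty": -9.4,"tz": 7,"yaw": 73},
    {"tx": 39.3,"ty": -9.4,"tz": 8,"yaw": 73},
    {"tx": 39.3,"ty": -9.4,"tz": 8,"yaw": 73},
    {"tx": 39.3,"ty": -9.4,"tz": 8,"yaw": 73},
    {"tx": 39.3,"ty": -9.4,"tz": 8,"yaw": 73}
  ],
  "hand": 0.35
}}

```text
time_s: 16.2
tool_pos: [0.4279, 0.337, 0.1072]
ee_rot: [0.999, 0.05, 0.0, -0.0]
contact_force: [-0.2, -0.7, -0.6]
width: 0.347
grip_force: 0.0
```

Run:
```python
from h import *; import cv2
go(.4287,.3372,.025,96)
a=arm.camera("scene")[130:330,200:380]; b=arm.camera("top")[150:280,320:470]
cv2.imwrite("pics/s7.png",np.hstack([cv2.resize(a,(430,480)),cv2.resize(b,(370,480*1))]))
```

```text
t=16.2 pos [0.4279 0.337  0.1072] yang -84.3 q6 121 | tx 0.07 ty -0.01 tz 8.22 yaw -0.3 (q6 end 122, alt yaw 179.7)
```

View pics/s7.png

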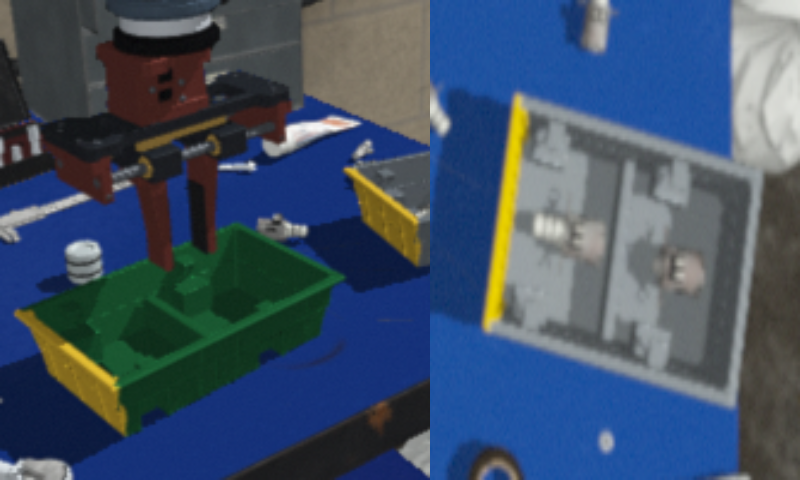

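Both solenoids lie in the right compartments of the grey tray, which hasn't moved. The fingers straddle the green tray's rib, so I'll descend and pinch it.

Request:
{"op": "jog_arm", "data": {
  "moves": [
    {"tx": 0.1,"ty": 0,"tz": 2,"yaw": 0},
    {"tx": 0.1,"ty": 0,"tz": 4,"yaw": 0},
    {"tx": 0.1,"ty": 0,"tz": 6,"yaw": 0},
    {"tx": 0.1,"ty": 0,"tz": 7.5,"yaw": 0},
    {"tx": 0.1,"ty": 0,"tz": 8.2,"yaw": 0},
    {"tx": 0.1,"ty": 0,"tz": 8.2,"yaw": 0},
    {"tx": 0.1,"ty": 0,"tz": 8.2,"yaw": 0}
  ]
}}

```text
time_s: 17.0
tool_pos: [0.4289, 0.338, 0.0252]
ee_rot: [0.999, 0.05, 0.0, -0.0]
contact_force: [0.2, 0.2, -0.5]
width: 0.345
grip_force: 0.0
```

Request:
{"op": "jog_arm", "data": {
  "moves": [
    {"tx": 0,"ty": 0,"tz": 0,"yaw": 0},
    {"tx": 0,"ty": 0,"tz": 0,"yaw": 0},
    {"tx": 0,"ty": 0,"tz": 0,"yaw": 0},
    {"tx": 0,"ty": 0,"tz": 0,"yaw": 0},
    {"tx": 0,"ty": 0,"tz": 0,"yaw": 0},
    {"tx": 0,"ty": 0,"tz": 0,"yaw": 0},
    {"tx": 0,"ty": 0,"tz": 0,"yaw": 0}
  ],
  "hand": 0
}}

```text
time_s: 17.7
tool_pos: [0.4288, 0.3381, 0.0252]
ee_rot: [0.999, 0.05, 0.0, -0.0]
contact_force: [-1.3, -1.1, 6.3]
width: 0.113
grip_force: 30.0
```

Request:
{"op": "jog_arm", "data": {
  "moves": [
    {"tx": 0,"ty": 0,"tz": -1,"yaw": 0},
    {"tx": 0,"ty": 0,"tz": -3,"yaw": 0},
    {"tx": 0,"ty": 0,"tz": -6,"yaw": 0},
    {"tx": 0,"ty": 0,"tz": -9,"yaw": 0},
    {"tx": 0,"ty": 0,"tz": -12,"yaw": 0},
    {"tx": 0,"ty": 0,"tz": -15,"yaw": 0},
    {"tx": 0,"ty": 0,"tz": -15,"yaw": 0},
    {"tx": 0,"ty": 0,"tz": -15,"yaw": 0}
  ]
}}

```text
time_s: 18.5
tool_pos: [0.4284, 0.3378, 0.175]
ee_rot: [0.999, 0.05, 0.0, -0.0]
contact_force: [-0.5, 0.0, -1.9]
width: 0.111
grip_force: 30.0
```

Run:
```python
from h import *; import cv2
o=arm.get_obs(); print(o["width"],o["grip_force"],o["contact_force"],o["moment"])
go(.4551,-.0079,.175,78.9)
b=arm.camera("top"); cv2.imwrite("pics/t8.png",b)
b=arm.camera("scene"); cv2.imwrite("pics/s8.png",b)
```

```text
0.11052399098639755 29.996691048145294 [-0.47684701  0.03819227 -1.94545587] [ 0.03180311  0.15376851 -0.00028128]
t=18.5 pos [0.4284 0.3378 0.175 ] yang -84.2 q6 121 | tx -0.81 ty 34.66 tz -0.02 yaw 16.9 (q6 end 100, alt yaw -163.1)
```

Request:
{"op": "jog_arm", "data": {
  "moves": [
    {"tx": 0,"ty": 1,"tz": -1,"yaw": -4},
    {"tx": 0,"ty": 3,"tz": -2,"yaw": -12},
    {"tx": -0.1,"ty": 5,"tz": -3,"yaw": -20},
    {"tx": -0.2,"ty": 7,"tz": -3,"yaw": -28},
    {"tx": -0.2,"ty": 9,"tz": -3,"yaw": -36},
    {"tx": -0.3,"ty": 11,"tz": -3,"yaw": -44},
    {"tx": -0.3,"ty": 13,"tz": -3,"yaw": -52},
    {"tx": -0.4,"ty": 15,"tz": -3,"yaw": -60},
    {"tx": -0.4,"ty": 17,"tz": -3,"yaw": -68},
    {"tx": -0.5,"ty": 19,"tz": -3,"yaw": -76},
    {"tx": -0.5,"ty": 21,"tz": -3,"yaw": -84},
    {"tx": -0.6,"ty": 23,"tz": -3,"yaw": -92},
    {"tx": -0.6,"ty": 25,"tz": -3,"yaw": -100},
    {"tx": -0.7,"ty": 27,"tz": -3,"yaw": -108},
    {"tx": -0.7,"ty": 29,"tz": -3,"yaw": -116},
    {"tx": -0.8,"ty": 31,"tz": -3,"yaw": -124},
    {"tx": -0.8,"ty": 33,"tz": -3,"yaw": -132},
    {"tx": -0.8,"ty": 34,"tz": -3,"yaw": -140},
    {"tx": -0.8,"ty": 34.6,"tz": -3,"yaw": -148},
    {"tx": -0.8,"ty": 34.6,"tz": -3,"yaw": -155}
  ]
}}

```text
time_s: 20.6
tool_pos: [0.4543, -0.008, 0.2031]
ee_rot: [0.165, 0.986, -0.0, -0.002]
contact_force: [-0.2, -0.0, -1.7]
width: 0.113
grip_force: 30.0
```

Run:
```python
from h import *
go(.4551,-.0079,.125,78.9)
```

```text
t=20.6 pos [ 0.4543 -0.008   0.2031] yang 71.0 q6 -74 | tx -0.10 ty 0.04 tz 7.81 yaw -7.9 (q6 end -80, alt yaw 172.1)
```

Request:
{"op": "jog_arm", "data": {
  "moves": [
    {"tx": -0.1,"ty": 0,"tz": 2,"yaw": -4},
    {"tx": -0.1,"ty": 0,"tz": 5,"yaw": -8},
    {"tx": -0.1,"ty": 0,"tz": 8,"yaw": -8},
    {"tx": -0.1,"ty": 0,"tz": 10,"yaw": -8},
    {"tx": -0.1,"ty": 0,"tz": 10,"yaw": -8},
    {"tx": -0.1,"ty": 0,"tz": 10,"yaw": -8}
  ]
}}

```text
time_s: 21.2
tool_pos: [0.4554, -0.0075, 0.1039]
ee_rot: [0.098, 0.995, -0.0, -0.001]
contact_force: [0.2, 1.0, -1.1]
width: 0.108
grip_force: 30.0
```

Run:
```python
from h import *; import cv2
go(.4551,-.0079,.075,78.9)
a=arm.camera("scene")[110:270,300:500]; b=arm.camera("top")[150:270,320:470]
cv2.imwrite("pics/s9.png",np.hstack([cv2.resize(a,(480,480*160//200)),cv2.resize(b,(320,384))]))
```

```text
t=21.2 pos [ 0.4554 -0.0075  0.1039] yang 78.8 q6 -81 | tx 0.02 ty -0.04 tz 2.89 yaw -0.1 (q6 end -80, alt yaw 179.9)
```

View pics/s9.png

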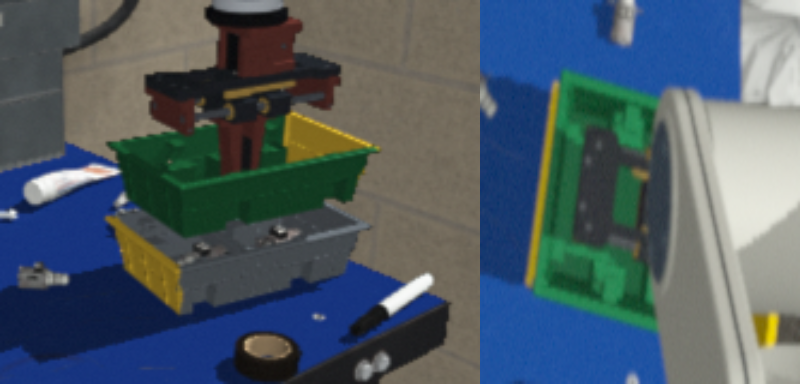

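The green tray hangs level over the grey tray, aligned and turned end for end. I'll lower it slowly.

Request:
{"op": "jog_arm", "data": {
  "moves": [
    {"tx": 0,"ty": 0,"tz": 0.7,"yaw": 0},
    {"tx": 0,"ty": 0,"tz": 1.3,"yaw": 0},
    {"tx": 0,"ty": 0,"tz": 1.8,"yaw": 0},
    {"tx": 0,"ty": 0,"tz": 2.2,"yaw": 0},
    {"tx": 0,"ty": 0,"tz": 2.5,"yaw": 0},
    {"tx": 0,"ty": 0,"tz": 2.6,"yaw": 0},
    {"tx": 0,"ty": 0,"tz": 2.6,"yaw": 0},
    {"tx": 0,"ty": 0,"tz": 2.6,"yaw": 0}
  ]
}}

```text
time_s: 22.1
tool_pos: [0.4563, -0.0075, 0.0787]
ee_rot: [0.098, 0.995, -0.0, 0.0]
contact_force: [-0.2, 0.6, -1.1]
width: 0.111
grip_force: 30.0
```

Request:
{"op": "jog_arm", "data": {
  "moves": [
    {"tx": 0,"ty": 0,"tz": 0.1,"yaw": 0},
    {"tx": 0,"ty": 0,"tz": 0.2,"yaw": 0},
    {"tx": 0,"ty": 0,"tz": 0.2,"yaw": 0}
  ]
}}

```text
time_s: 22.4
tool_pos: [0.4562, -0.0075, 0.0766]
ee_rot: [0.098, 0.995, -0.0, -0.0]
contact_force: [-0.5, 0.6, -2.1]
width: 0.111
grip_force: 30.0
```

Request:
{"op": "jog_arm", "data": {
  "moves": [
    {"tx": 0,"ty": 0,"tz": 0.1,"yaw": 0},
    {"tx": 0,"ty": 0,"tz": 0.15,"yaw": 0},
    {"tx": 0,"ty": 0,"tz": 0.15,"yaw": 0}
  ]
}}

```text
time_s: 22.7
tool_pos: [0.4563, -0.0075, 0.0753]
ee_rot: [0.098, 0.995, -0.0, 0.0]
contact_force: [-1.0, 0.6, 0.8]
width: 0.113
grip_force: 30.0
```

Request:
{"op": "jog_arm", "data": {
  "moves": [
    {"tx": 0,"ty": 0,"tz": 0.1,"yaw": 0},
    {"tx": 0,"ty": 0,"tz": 0.1,"yaw": 0}
  ]
}}

```text
time_s: 22.9
tool_pos: [0.4563, -0.0075, 0.0751]
ee_rot: [0.098, 0.995, -0.0, 0.0]
contact_force: [-4.1, -0.1, 15.1]
width: 0.109
grip_force: 30.0
```

Contact came at exactly the lug height, TCP 75.2 mm. I'll release and back off.

Request:
{"op": "jog_arm", "data": {
  "moves": [
    {"tx": 0,"ty": 0,"tz": -0.1,"yaw": 0},
    {"tx": 0,"ty": 0,"tz": -0.1,"yaw": 0},
    {"tx": 0,"ty": 0,"tz": -0.1,"yaw": 0},
    {"tx": 0,"ty": 0,"tz": -0.1,"yaw": 0},
    {"tx": 0,"ty": 0,"tz": -2,"yaw": 0},
    {"tx": 0,"ty": 0,"tz": -5,"yaw": 0},
    {"tx": 0,"ty": 0,"tz": -9,"yaw": 0},
    {"tx": 0,"ty": 0,"tz": -12,"yaw": 0},
    {"tx": 0,"ty": 0,"tz": -12,"yaw": 0}
  ],
  "hand": 0.35
}}

```text
time_s: 23.8
tool_pos: [0.4586, -0.0076, 0.1977]
ee_rot: [0.098, 0.995, 0.0, 0.004]
contact_force: [0.8, -0.1, 0.6]
width: 0.355
grip_force: 0.0
```

Run:
```python
from h import *
go(.6678,-.040,.06,31.7)
```

```text
t=23.8 pos [ 0.4586 -0.0076  0.1977] yang 78.8 q6 -81 | tx -21.05 ty 0.88 tz 13.92 yaw 47.1 (q6 end -35, alt yaw -132.9)
```

Request:
{"op": "jog_arm", "data": {
  "moves": [
    {"tx": -2,"ty": 0,"tz": 0,"yaw": 6},
    {"tx": -6,"ty": 0.2,"tz": 0,"yaw": 14},
    {"tx": -10,"ty": 0.4,"tz": 0,"yaw": 22},
    {"tx": -14,"ty": 0.6,"tz": 0,"yaw": 30},
    {"tx": -18,"ty": 0.7,"tz": 2,"yaw": 38},
    {"tx": -21,"ty": 0.9,"tz": 5,"yaw": 47},
    {"tx": -21,"ty": 0.9,"tz": 8,"yaw": 47},
    {"tx": -21,"ty": 0.9,"tz": 11,"yaw": 47},
    {"tx": -21,"ty": 0.9,"tz": 13,"yaw": 47},
    {"tx": -21,"ty": 0.9,"tz": 14,"yaw": 47},
    {"tx": -21,"ty": 0.9,"tz": 14,"yaw": 47},
    {"tx": -21,"ty": 0.9,"tz": 14,"yaw": 47}
  ]
}}

```text
time_s: 25.0
tool_pos: [0.6642, -0.0397, 0.0544]
ee_rot: [0.487, 0.874, 0.0, 0.0]
contact_force: [-0.1, -1.1, 0.0]
width: 0.35
grip_force: 0.0
```

Run:
```python
from h import *; import cv2
go(.6678,-.040,.0208,31.7)
a=arm.camera("scene")[110:290,300:500]; b=arm.camera("top")[90:270,320:470]
cv2.imwrite("pics/s10.png",np.hstack([cv2.resize(a,(460,440)),cv2.resize(b,(340,440))]))
```

```text
t=25.0 pos [ 0.6642 -0.0397  0.0544] yang 31.8 q6 -36 | tx -0.22 ty 0.29 tz 3.36 yaw 0.1 (q6 end -35, alt yaw -179.9)
```

View pics/s10.png

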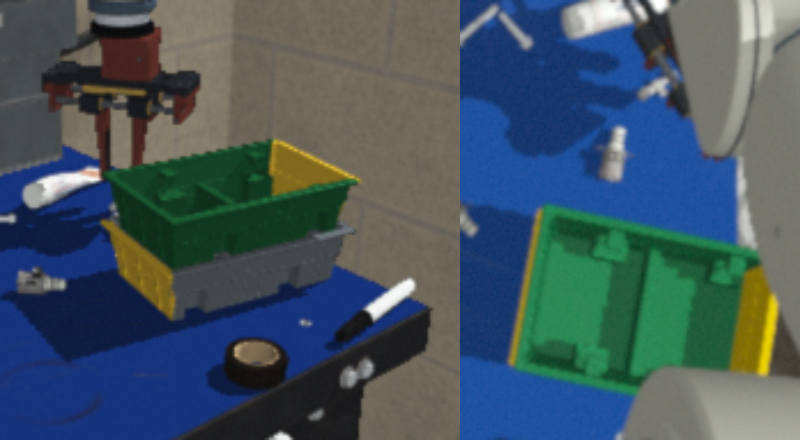

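The stack stands level with the green tray's yellow end at the right, and the pin is still where I measured it. I'll pick it up.

Request:
{"op": "jog_arm", "data": {
  "moves": [
    {"tx": -0.1,"ty": 0.1,"tz": 1,"yaw": 0},
    {"tx": -0.2,"ty": 0.2,"tz": 2,"yaw": 0},
    {"tx": -0.2,"ty": 0.2,"tz": 3,"yaw": 0},
    {"tx": -0.2,"ty": 0.2,"tz": 3.2,"yaw": 0},
    {"tx": -0.2,"ty": 0.2,"tz": 3.2,"yaw": 0},
    {"tx": -0.2,"ty": 0.2,"tz": 3.2,"yaw": 0}
  ]
}}

```text
time_s: 25.7
tool_pos: [0.6668, -0.0403, 0.0221]
ee_rot: [0.487, 0.874, -0.0, -0.0]
contact_force: [-0.1, -0.7, -0.1]
width: 0.351
grip_force: 0.0
```

Run:
```python
from h import *
go(.6678,-.040,.0208,31.7)
```

```text
t=25.7 pos [ 0.6668 -0.0403  0.0221] yang 31.8 q6 -36 | tx -0.03 ty 0.10 tz 0.13 yaw 0.1 (q6 end -35, alt yaw -179.9)
```

Request:
{"op": "jog_arm", "data": {
  "moves": [
    {"tx": 0,"ty": 0.1,"tz": 0.1,"yaw": 0},
    {"tx": 0,"ty": 0.1,"tz": 0.1,"yaw": 0},
    {"tx": 0,"ty": 0.1,"tz": 0.1,"yaw": 0},
    {"tx": 0,"ty": 0.1,"tz": 0.1,"yaw": 0},
    {"tx": 0,"ty": 0.1,"tz": 0.1,"yaw": 0},
    {"tx": 0,"ty": 0.1,"tz": 0.1,"yaw": 0},
    {"tx": 0,"ty": 0.1,"tz": 0.1,"yaw": 0}
  ],
  "hand": 0
}}

```text
time_s: 26.4
tool_pos: [0.6677, -0.0397, 0.0214]
ee_rot: [0.487, 0.874, 0.0, 0.0]
contact_force: [0.2, -0.1, 1.8]
width: 0.122
grip_force: 30.0
```

Request:
{"op": "jog_arm", "data": {
  "moves": [
    {"tx": 0,"ty": 0,"tz": -1,"yaw": 0},
    {"tx": 0,"ty": 0,"tz": -4,"yaw": 0},
    {"tx": 0,"ty": 0,"tz": -8,"yaw": 0},
    {"tx": 0,"ty": 0,"tz": -12,"yaw": 0},
    {"tx": 0,"ty": 0,"tz": -16,"yaw": 0},
    {"tx": 0,"ty": 0,"tz": -16,"yaw": 0},
    {"tx": 0,"ty": 0,"tz": -16,"yaw": 0}
  ]
}}

```text
time_s: 27.1
tool_pos: [0.6679, -0.0398, 0.1827]
ee_rot: [0.487, 0.874, 0.0, 0.001]
contact_force: [-0.2, -0.0, -1.1]
width: 0.122
grip_force: 30.0
```

Run:
```python
from h import *
o=arm.get_obs(); print(o["width"]*88,o["grip_force"])
t=np.radians(78.8); c=np.array([.4561,-.0075]); ex=np.array([np.cos(t),np.sin(t)])
p=c+ex*.048; go(p[0],p[1],.16,78.8); print(c-ex*.048)
```

```text
10.748141113580663 29.99991238117218
t=27.1 pos [ 0.6679 -0.0398  0.1827] yang 31.8 q6 -36 | tx 17.41 ty -13.04 tz 2.22 yaw -47.0 (q6 end -74, alt yaw 133.0)
[ 0.44677675 -0.05458585]
```

Request:
{"op": "jog_arm", "data": {
  "moves": [
    {"tx": 2,"ty": -1.5,"tz": 0,"yaw": -6},
    {"tx": 5,"ty": -3.7,"tz": 0,"yaw": -14},
    {"tx": 8,"ty": -6,"tz": 0,"yaw": -22},
    {"tx": 11,"ty": -8.2,"tz": 0,"yaw": -30},
    {"tx": 14,"ty": -10.5,"tz": 0,"yaw": -38},
    {"tx": 16.5,"ty": -12.3,"tz": 0,"yaw": -47},
    {"tx": 17.4,"ty": -13,"tz": 2,"yaw": -47},
    {"tx": 17.4,"ty": -13,"tz": 4,"yaw": -47},
    {"tx": 17.4,"ty": -13,"tz": 5,"yaw": -47},
    {"tx": 17.4,"ty": -13,"tz": 5,"yaw": -47},
    {"tx": 17.4,"ty": -13,"tz": 5,"yaw": -47}
  ]
}}

```text
time_s: 28.2
tool_pos: [0.4654, 0.0396, 0.1309]
ee_rot: [0.098, 0.995, -0.0, -0.001]
contact_force: [0.8, 0.5, 0.0]
width: 0.126
grip_force: 30.0
```

Run:
```python
from h import *
t=np.radians(78.8); c=np.array([.4561,-.0075]); ex=np.array([np.cos(t),np.sin(t)])
p=c+ex*.048; go(p[0],p[1],.0755,78.8)
```

```text
t=28.2 pos [0.4654 0.0396 0.1309] yang 78.7 q6 -75 | tx -0.01 ty -0.00 tz 5.54 yaw -0.1 (q6 end -74, alt yaw 179.9)
```

Request:
{"op": "jog_arm", "data": {
  "moves": [
    {"tx": 0,"ty": 0,"tz": 1.5,"yaw": 0},
    {"tx": 0,"ty": 0,"tz": 3,"yaw": 0},
    {"tx": 0,"ty": 0,"tz": 4.2,"yaw": 0},
    {"tx": 0,"ty": 0,"tz": 5,"yaw": 0},
    {"tx": 0,"ty": 0,"tz": 5.4,"yaw": 0},
    {"tx": 0,"ty": 0,"tz": 5.4,"yaw": 0},
    {"tx": 0,"ty": 0,"tz": 5.4,"yaw": 0}
  ]
}}

```text
time_s: 28.9
tool_pos: [0.4657, 0.0397, 0.0774]
ee_rot: [0.098, 0.995, 0.0, 0.0]
contact_force: [0.0, 0.6, 0.5]
width: 0.126
grip_force: 30.0
```

Request:
{"op": "jog_arm", "data": {
  "moves": [
    {"tx": 0,"ty": 0,"tz": 0.1,"yaw": 0},
    {"tx": 0,"ty": 0,"tz": 0.1,"yaw": 0}
  ]
}}

```text
time_s: 29.1
tool_pos: [0.4656, 0.0398, 0.0765]
ee_rot: [0.098, 0.995, 0.0, 0.0]
contact_force: [0.4, -0.2, 0.7]
width: 0.12
grip_force: 30.0
```

Now I release the pin, then go to the piston at (0.598, 0.347).

Request:
{"op": "jog_arm", "data": {
  "moves": [
    {"tx": 0,"ty": 0,"tz": 0.15,"yaw": 0},
    {"tx": 0,"ty": 0,"tz": 0.15,"yaw": 0}
  ]
}}

```text
time_s: 29.3
tool_pos: [0.4657, 0.0398, 0.0748]
ee_rot: [0.098, 0.995, 0.0, 0.0]
contact_force: [0.6, 0.3, 0.9]
width: 0.123
grip_force: 30.0
```

Request:
{"op": "jog_arm", "data": {
  "moves": [
    {"tx": 0,"ty": 0,"tz": 0,"yaw": 0},
    {"tx": 0,"ty": 0,"tz": 0,"yaw": 0},
    {"tx": 0,"ty": 0,"tz": 0,"yaw": 0},
    {"tx": 0,"ty": 0,"tz": -1,"yaw": 0},
    {"tx": 0,"ty": 0,"tz": -4,"yaw": 0},
    {"tx": 0,"ty": 0,"tz": -8,"yaw": 0},
    {"tx": 0,"ty": 0,"tz": -12,"yaw": 0},
    {"tx": 0,"ty": 0,"tz": -12,"yaw": 0}
  ],
  "hand": 0.3
}}

```text
time_s: 30.1
tool_pos: [0.4685, 0.0399, 0.1999]
ee_rot: [0.098, 0.995, 0.001, 0.005]
contact_force: [-0.1, 0.5, -0.3]
width: 0.297
grip_force: 0.0
```

Run:
```python
from h import *; import cv2
o=arm.get_obs(); print(o["width"]*88)
go(.5982,.3466,.022,78.8)
```

```text
26.16561331502718
t=30.1 pos [0.4685 0.0399 0.1999] yang 78.8 q6 -75 | tx -6.58 ty 32.56 tz 17.93 yaw -0.0 (q6 end -49, alt yaw 180.0)
```

Request:
{"op": "jog_arm", "data": {
  "moves": [
    {"tx": -0.5,"ty": 2.5,"tz": 0,"yaw": 0},
    {"tx": -1.5,"ty": 7,"tz": 0,"yaw": 0},
    {"tx": -2.4,"ty": 12,"tz": 0,"yaw": 0},
    {"tx": -3.4,"ty": 17,"tz": 0,"yaw": 0},
    {"tx": -4.5,"ty": 22,"tz": 0,"yaw": 0},
    {"tx": -5.5,"ty": 27,"tz": 0,"yaw": 0},
    {"tx": -6.3,"ty": 31,"tz": 1,"yaw": 0},
    {"tx": -6.6,"ty": 32.6,"tz": 4,"yaw": 0},
    {"tx": -6.6,"ty": 32.6,"tz": 8,"yaw": 0},
    {"tx": -6.6,"ty": 32.6,"tz": 11,"yaw": 0},
    {"tx": -6.6,"ty": 32.6,"tz": 11,"yaw": 0},
    {"tx": -6.6,"ty": 32.6,"tz": 11,"yaw": 0}
  ],
  "hand": 0.75
}}

```text
time_s: 31.3
tool_pos: [0.5934, 0.3464, 0.0844]
ee_rot: [0.098, 0.995, -0.0, -0.001]
contact_force: [0.8, -0.8, 0.3]
width: 0.747
grip_force: 0.0
```

Run:
```python
from h import *; import cv2
go(.5982,.3466,.022,78.8)
b=arm.camera("top"); cv2.imwrite("pics/t11.png",b[150:270,320:470])
```

```text
t=31.3 pos [0.5934 0.3464 0.0844] yang 78.8 q6 -49 | tx -0.47 ty 0.12 tz 6.24 yaw -0.0 (q6 end -49, alt yaw 180.0)
```

Request:
{"op": "jog_arm", "data": {
  "moves": [
    {"tx": -0.3,"ty": 0.1,"tz": 0,"yaw": 0},
    {"tx": -0.3,"ty": 0.1,"tz": 1.5,"yaw": 0},
    {"tx": -0.3,"ty": 0.1,"tz": 3,"yaw": 0},
    {"tx": -0.3,"ty": 0.1,"tz": 4.5,"yaw": 0},
    {"tx": -0.3,"ty": 0.1,"tz": 5.6,"yaw": 0},
    {"tx": -0.3,"ty": 0.1,"tz": 6,"yaw": 0},
    {"tx": -0.3,"ty": 0.1,"tz": 6,"yaw": 0},
    {"tx": -0.3,"ty": 0.1,"tz": 6,"yaw": 0}
  ]
}}

```text
time_s: 32.15
tool_pos: [0.597, 0.3472, 0.0247]
ee_rot: [0.098, 0.995, 0.0, 0.0]
contact_force: [-0.4, -0.6, -0.8]
width: 0.747
grip_force: 0.0
```

Request:
{"op": "jog_arm", "data": {
  "moves": [
    {"tx": 0,"ty": 0,"tz": 0,"yaw": 0},
    {"tx": 0,"ty": 0,"tz": 0,"yaw": 0},
    {"tx": 0,"ty": 0,"tz": 0,"yaw": 0},
    {"tx": 0,"ty": 0,"tz": 0,"yaw": 0},
    {"tx": 0,"ty": 0,"tz": 0,"yaw": 0},
    {"tx": 0,"ty": 0,"tz": 0,"yaw": 0},
    {"tx": 0,"ty": 0,"tz": 0,"yaw": 0},
    {"tx": 0,"ty": 0,"tz": 0,"yaw": 0}
  ],
  "hand": 0
}}

```text
time_s: 32.95
tool_pos: [0.5971, 0.3473, 0.025]
ee_rot: [0.098, 0.995, 0.0, 0.0]
contact_force: [-0.1, 0.2, 3.1]
width: 0.351
grip_force: 30.0
```

Request:
{"op": "jog_arm", "data": {
  "moves": [
    {"tx": 0,"ty": 0,"tz": -1,"yaw": 0},
    {"tx": 0,"ty": 0,"tz": -4,"yaw": 0},
    {"tx": 0,"ty": 0,"tz": -8,"yaw": 0},
    {"tx": 0,"ty": 0,"tz": -12,"yaw": 0},
    {"tx": 0,"ty": 0,"tz": -16,"yaw": 0},
    {"tx": 0,"ty": 0,"tz": -17,"yaw": 0},
    {"tx": 0,"ty": 0,"tz": -17,"yaw": 0}
  ]
}}

```text
time_s: 33.65
tool_pos: [0.5976, 0.3474, 0.1969]
ee_rot: [0.098, 0.995, 0.001, 0.002]
contact_force: [-0.9, -0.1, -1.8]
width: 0.348
grip_force: 30.0
```

Run:
```python
from h import *
o=arm.get_obs(); print(o["width"]*88)
go(.4468,-.0546,.14,78.8)
```

```text
30.62299459729869
t=33.6 pos [0.5976 0.3474 0.1969] yang 78.8 q6 -50 | tx 6.97 ty -42.38 tz 5.57 yaw -0.0 (q6 end -86, alt yaw 180.0)
```

Request:
{"op": "jog_arm", "data": {
  "moves": [
    {"tx": 0.4,"ty": -2.5,"tz": 0,"yaw": 0},
    {"tx": 1.1,"ty": -7,"tz": 0,"yaw": 0},
    {"tx": 1.9,"ty": -11.5,"tz": 0,"yaw": 0},
    {"tx": 2.6,"ty": -16,"tz": 0,"yaw": 0},
    {"tx": 3.4,"ty": -20.5,"tz": 0,"yaw": 0},
    {"tx": 4.1,"ty": -25,"tz": 0,"yaw": 0},
    {"tx": 4.8,"ty": -29.5,"tz": 0,"yaw": 0},
    {"tx": 5.6,"ty": -34,"tz": 0,"yaw": 0},
    {"tx": 6.3,"ty": -38,"tz": 0,"yaw": 0},
    {"tx": 6.8,"ty": -41,"tz": 0,"yaw": 0},
    {"tx": 7,"ty": -42.4,"tz": 2,"yaw": 0},
    {"tx": 7,"ty": -42.4,"tz": 4,"yaw": 0},
    {"tx": 7,"ty": -42.4,"tz": 4,"yaw": 0},
    {"tx": 7,"ty": -42.4,"tz": 4,"yaw": 0},
    {"tx": 7,"ty": -42.4,"tz": 4,"yaw": 0}
  ]
}}

```text
time_s: 35.15
tool_pos: [0.4456, -0.0549, 0.1547]
ee_rot: [0.098, 0.995, 0.0, -0.0]
contact_force: [0.1, 0.4, -1.6]
width: 0.35
grip_force: 30.0
```

Run:
```python
from h import *
go(.4468,-.0546,.078,78.8)
```

```text
t=35.1 pos [ 0.4456 -0.0549  0.1547] yang 78.8 q6 -87 | tx -0.11 ty 0.05 tz 7.67 yaw -0.0 (q6 end -86, alt yaw 180.0)
```

Request:
{"op": "jog_arm", "data": {
  "moves": [
    {"tx": -0.1,"ty": 0,"tz": 2,"yaw": 0},
    {"tx": -0.1,"ty": 0,"tz": 4,"yaw": 0},
    {"tx": -0.1,"ty": 0,"tz": 6,"yaw": 0},
    {"tx": -0.1,"ty": 0,"tz": 7,"yaw": 0},
    {"tx": -0.1,"ty": 0,"tz": 7.5,"yaw": 0},
    {"tx": -0.1,"ty": 0,"tz": 7.5,"yaw": 0},
    {"tx": -0.1,"ty": 0,"tz": 7.5,"yaw": 0}
  ]
}}

```text
time_s: 35.85
tool_pos: [0.4471, -0.0554, 0.0803]
ee_rot: [0.098, 0.995, -0.0, 0.001]
contact_force: [0.1, 0.1, -0.5]
width: 0.354
grip_force: 30.0
```

Run:
```python
from h import *
go(.4468,-.0546,.078,78.8)
```

```text
t=35.9 pos [ 0.4471 -0.0554  0.0803] yang 78.8 q6 -87 | tx 0.04 ty 0.07 tz 0.23 yaw -0.0 (q6 end -86, alt yaw 180.0)
```

Request:
{"op": "jog_arm", "data": {
  "moves": [
    {"tx": 0,"ty": 0,"tz": 0.1,"yaw": 0},
    {"tx": 0,"ty": 0,"tz": 0.2,"yaw": 0},
    {"tx": 0,"ty": 0,"tz": 0.2,"yaw": 0}
  ]
}}

```text
time_s: 36.15
tool_pos: [0.447, -0.0555, 0.0782]
ee_rot: [0.098, 0.995, -0.0, 0.001]
contact_force: [-0.3, 0.1, 3.1]
width: 0.348
grip_force: 30.0
```

Request:
{"op": "jog_arm", "data": {
  "moves": [
    {"tx": 0,"ty": 0,"tz": 0,"yaw": 0},
    {"tx": 0,"ty": 0,"tz": 0,"yaw": 0},
    {"tx": 0,"ty": 0,"tz": 0,"yaw": 0},
    {"tx": 0,"ty": 0,"tz": -0.6,"yaw": 0},
    {"tx": 0,"ty": 0,"tz": -2,"yaw": 0},
    {"tx": 0,"ty": 0,"tz": -5,"yaw": 0},
    {"tx": 0,"ty": 0,"tz": -9,"yaw": 0},
    {"tx": 0,"ty": -2,"tz": -13,"yaw": 0},
    {"tx": -1,"ty": 7,"tz": -14,"yaw": 0},
    {"tx": -1,"ty": 12,"tz": -14,"yaw": 0},
    {"tx": -1,"ty": 17,"tz": -14,"yaw": 0},
    {"tx": -1,"ty": 22,"tz": -14,"yaw": 0},
    {"tx": -1,"ty": 27,"tz": -14,"yaw": 0},
    {"tx": -1,"ty": 32,"tz": -14,"yaw": 0},
    {"tx": -1,"ty": 36,"tz": -14,"yaw": 0},
    {"tx": -1,"ty": 38,"tz": -14,"yaw": 0}
  ],
  "hand": 0.5
}}

```text
time_s: 37.75
tool_pos: [0.5301, 0.3167, 0.2181]
ee_rot: [0.098, 0.995, -0.0, 0.0]
contact_force: [0.2, 1.3, 1.1]
width: 0.497
grip_force: 0.0
```

Run:
```python
from h import *; import cv2
a=arm.camera("scene")[110:290,300:500]; b=arm.camera("top")[150:270,320:470]
cv2.imwrite("pics/s12.png",np.hstack([cv2.resize(a,(400,360)),cv2.resize(b,(400,360))]))
```

```text
(no output)
```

View pics/s12.png

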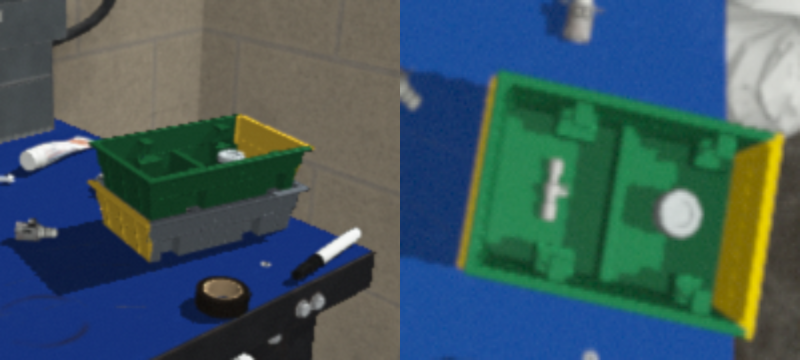

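The stack is level. The pin, at about (553,188), lies above the white-nosed solenoid, and the piston, at about (680,213), stands above the stub solenoid.

```bash
python3 -c "
from rig import arm; print(arm.hand_in())"
```

```text
the job is handed in; nothing more can be done
None
```

The job is done and handed in at about 38 s on the robot clock: both solenoids are in the grey tray, the green tray stands level on its lugs turned end for end, the pin is above the white-nosed solenoid and the piston is above the stub-nosed one.

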